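# Level the finials on the studio plinths

### The arm

A 6-joint arm with a two-finger parallel gripper is mounted at the origin on the work surface. World frame = base frame: x ahead of the robot, y to its left, z up, the work surface at z = 0. Lengths are in mm, angles in degrees, forces in N, time in s.
With the tool pointing down it reaches from about 350 to 850 mm from the base axis. Payload 8.1 kg.
Tool frame: the origin (TCP) lies midway between the tips of the shut fingers; the grasp point (between the pads) lies 19 mm behind it; z points along the fingers, y is the line along which they close (so a half turn about z gives the same grasp; the last joint's range is limited). The gripper opens to 85 mm and grips with 20 to 120 N. Pads are 22 mm wide; open, the fingers measure 114 mm over their backs; the gripper's body (76 mm by 85 mm) begins 54 mm behind the grasp point. The pads swing forward as they close: fully open they stand 13 mm farther back than shut.
Start: joints at [-75.367, 7.471, 85.268, -0, 87.261, -4.893], TCP at [200.565, -565.49, 231.292] pointing down, gripper open.
Joint ranges: [-169.43, 169.43], [-51.17, 129.36], [1.28, 143.12], [-76.62, 256.62], [0, 156.53], [-152.29, 152.29]. Speed limits (degrees/s): [136.94, 136.94, 159.86, 180, 180, 180].

### API

Orientations are given as [roll, pitch, yaw] about the fixed x, y, z axes, in that order (R = Rz(yaw) Ry(pitch) Rx(roll)).
In Python, from bench import r, optics, workorder gives the robot as it stands.
- The arm moves only by the shell command python3 -m handwheel 'ROWS' [FORCE]. ROWS is 1 to 8 rows, parted by a bar, with the numbers parted by commas; each row has 7 numbers: a rotation vector rx, ry, rz in degrees, then dx, dy, dz in mm, then the finger opening in mm; each row is the pose to reach, as a shift and turn from the pose commanded when the command began, along the tool's axes at that moment; what a row does not reach only later rows make up. A row lasts 1/8 s, in which the tool goes at most 62.5 mm and 10.7 degrees, less where a joint would pass 70% of its speed; a pose out of reach is approached as far as the arm can. The fingers move at their own pace and stop on an object; FORCE is the grip in N (left out, the last holds). Time passes only in rows, so rows that do not move let the fingers close. It prints the time, the measured TCP pose, the force, the opening and the grip force at its end. Input that does not fit is refused with a message, and nothing moves.
- r.sense(): the state, without advancing time (a new reading comes with each control period).
- optics.snapshot(name): name is "scene" or "top" or "wrist"; returns a dict with "pixels" (420x560x3 uint8, blue, green, red), "fx", "fy", "cx", "cy" (pixels), "pose" (4x4, takes a point from camera to world coordinates). Camera axes: x right, y up, looking along -z (the intrinsics and any distortion apply to the point x, -y, -z); pixel columns grow to the right and rows downward; lengths in mm; the calibration is good to about 2 mm. A picture is of the moment at which its call begins. There is no depth.
- workorder.hand_in(): hands the job in; it is judged then, once.
The state is a dict: "time": time; "joint_pos": joint angles; "qd": joint speeds; "joint_efforts": joint torques, N m; "tool_pos": TCP position; "tcp_rot": TCP orientation; "ft_force": force on the tool from outside, world axes, zero at the start; "wrist_torque": the same for the moment, N m; "finger_gap": finger opening in mm; "grip_force": force on a finger pad.
Only numpy, scipy, OpenCV 4.12 (cv2) and the standard library are available. Lean on these libraries where they do the work, as an engineer would, in place of code of your own. Each camera call takes 0.05 s, during which the arm holds its last target. There are 200 camera calls.

### The job

Stand the four turned wooden finials on the four white plinths, each upright in the middle of its plinth, so that all four tops come level: the tallest finial on the lowest plinth, the second tallest on the second lowest, and so on to the shortest on the highest. Set them down gently, do not knock any over, and leave the mallet and the gouge where they lie.

Things in the scene. Friction and masses are not known exactly. Their poses are not given: they have to be found in the camera images.
- finial_spire: Tallest finial, 110 mm: a slender tapering spire on a round foot 46 mm across and 12 mm high. Round about its own z axis (up), plain pale wood, loose, standing upright on its foot on the bench at the start; origin at the centre of its underside. About 90 g. Its shaft, 38 mm across at height 30 mm, narrows to 34 mm at 60 mm and 18 mm at 104 mm; grip it at about 45 mm (36 mm across).
- finial_urn: Second tallest finial, 90 mm: an urn with a small knob on top, on a round foot 44 mm across and 10 mm high. Round about its own z axis (up), plain pale wood, loose, standing upright on its foot on the bench at the start; origin at the centre of its underside. About 80 g. Its widest part, 48 mm across, is straight-sided from height 42 to 58 mm: grip it there.
- finial_ball: Third tallest finial, 70 mm: a ball with a small tip, on a round foot 44 mm across and 12 mm high. Round about its own z axis (up), plain pale wood, loose, standing upright on its foot on the bench at the start; origin at the centre of its underside. About 70 g. The ball is 46 mm across and straight-sided from height 37 to 49 mm: grip it there.
- finial_button: Shortest finial, 50 mm: a squat mushroom-like button on a round foot 42 mm across and 9 mm high. Round about its own z axis (up), plain pale wood, loose, standing upright on its foot on the bench at the start; origin at the centre of its underside. About 60 g. Its head is 48 mm across and straight-sided from height 25 to 39 mm: grip it there.
- plinth_20: Lowest and widest plinth: a square slab 96 x 96 mm, 20 mm high. White-painted, flat-topped, fixed to the bench; origin at the centre of its underside (on the bench top), z up, x and y square to its sides.
- plinth_40: Second lowest plinth: a square block 84 x 84 mm, 40 mm high. White-painted, flat-topped, fixed to the bench; origin at the centre of its underside (on the bench top), z up, x and y square to its sides.
- plinth_60: Second highest plinth: a square block 72 x 72 mm, 60 mm high. White-painted, flat-topped, fixed to the bench; origin at the centre of its underside (on the bench top), z up, x and y square to its sides.
- plinth_80: Highest and narrowest plinth: a square block 60 x 60 mm, 80 mm high. White-painted, flat-topped, fixed to the bench; origin at the centre of its underside (on the bench top), z up, x and y square to its sides.
- mallet: Bystander: a carver's round mallet lying on the bench along its x axis, 217 mm long; dark head 76 mm across and 92 mm long reaching from the origin to +x, handle 26 mm thick reaching 125 mm to -x. Origin on the bench under the handle end of the head. Loose, 0.5 kg; must stay where it is.
- gouge: Bystander: a carving gouge lying on the bench along its x axis, 255 mm long and 27 mm high; wooden handle reaching 120 mm to -x of the origin, steel blade 135 mm to +x. Origin on the bench under the ferrule where they meet. Loose, 0.12 kg; must stay where it is.
Not all that is in view belongs to the job. Leave any orange or yellow look-alike of the finial_urn alone. What is shaped like the finial_button but orange or turquoise is not meant.

How it is judged (in metres and radians):
At the end, for the whole second after the job is handed in: Spire on the 20, urn on the 40, ball on the 60 and button on the 80 mm plinth, each upright within 0.1 rad, at rest, axis within 12 mm of the plinth's centre, underside within 4 mm of its top; mallet and gouge within 20 mm of where they began (horizontal distance between finial_spire and plinth_20 below 0.012 m and z of finial_spire in the frame of plinth_20 between 0.016 and 0.024 m and angle between each of finial_spire, finial_urn, finial_ball, finial_button's own z axis and vertical below 0.1 rad and linear speed of each of finial_spire, finial_urn, finial_ball, finial_button below 0.02 m/s and horizontal distance between finial_urn and plinth_40 below 0.012 m and z of finial_urn in the frame of plinth_40 between 0.036 and 0.044 m and horizontal distance between finial_ball and plinth_60 below 0.012 m and z of finial_ball in the frame of plinth_60 between 0.056 and 0.064 m and horizontal distance between finial_button and plinth_80 below 0.012 m and z of finial_button in the frame of plinth_80 between 0.076 and 0.084 m and distance of each of mallet, gouge from where it was at the start of the episode below 0.02 m); the robot touches nothing.
It fails at once if a finial is dropped (falls freely, out of the fingers, faster than 0.6 m/s, as from 2 cm or more) ((linear speed of finial_spire above 0.6 m/s and contact force between the fingers and finial_spire below 0.05 N) or (linear speed of finial_urn above 0.6 m/s and contact force between the fingers and finial_urn below 0.05 N) or (linear speed of finial_ball above 0.6 m/s and contact force between the fingers and finial_ball below 0.05 N) or (linear speed of finial_button above 0.6 m/s and contact force between the fingers and finial_button below 0.05 N)).
It fails at once if a finial is knocked over (tilted beyond 0.7 rad) (angle between any of finial_spire, finial_urn, finial_ball, finial_button's own z axis and vertical above 0.7 rad).
It fails at once if a finial is slammed or pressed onto its plinth (over 45 N) (contact force between finial_spire and plinth_20 above 45 N or contact force between finial_urn and plinth_40 above 45 N or contact force between finial_ball and plinth_60 above 45 N or contact force between finial_button and plinth_80 above 45 N).
It fails at once if the mallet or the gouge is moved by more than 20 mm (distance of any of mallet, gouge from where it was at the start of the episode above 0.02 m).
It also fails if it takes over 128 s, if anything falls off the work surface, if the arm or the gripper's body presses on something with over 40 N, if the wrist force passes 120 N, or if a joint passes its speed limit or range.

## Working session

There is one attempt and no reset: what is moved stays moved. The work goes in short steps, Python scripts to look and compute and a shell command to move; the robot and the scene stay as the last step left them, time stands still between calls to the robot, and variables do not carry over. Pictures are saved under pics/ and viewed, at most 14 in all, crops included, and the job is handed in when it is done.

```bash
ls; mkdir -p pics
python3 - <<'E'
from bench import r,optics
import cv2,numpy as np
s=r.sense();print(s['tool_pos'],s['tcp_rot'],s['time'],s['finger_gap'])
for n in("scene","top"):
    d=optics.snapshot(n);cv2.imwrite(f'pics/{n}0.png',d['pixels']);print(n,[d[k] for k in('fx','fy','cx','cy')],np.round(d['pose'],3).tolist(),[k for k in d])
E
```

```text
pics
[ 200.41162215 -564.95706222  230.255159  ] [-1.79895318e+02 -8.33254336e-03  1.95243954e+01] 0.0 85.63927207103791
scene [382.5450889592146, 382.5450889592146, 276.06786606086837, 209.25770123878553] [[0.853, -0.414, 0.319, 892.1], [0.522, 0.668, -0.53, -604.207], [0.006, 0.618, 0.786, 955.823], [0.0, 0.0, 0.0, 1.0]] ['pixels', 'fx', 'fy', 'cx', 'cy', 'pose']
top [463.7652955588607, 463.7652955588607, 278.05776279477396, 212.38094344979064] [[-0.022, 0.991, -0.132, 351.644], [-1.0, -0.022, -0.003, -1.075], [-0.006, 0.131, 0.991, 1304.169], [0.0, 0.0, 0.0, 1.0]] ['pixels', 'fx', 'fy', 'cx', 'cy', 'pose']
```

View pics/scene0.png

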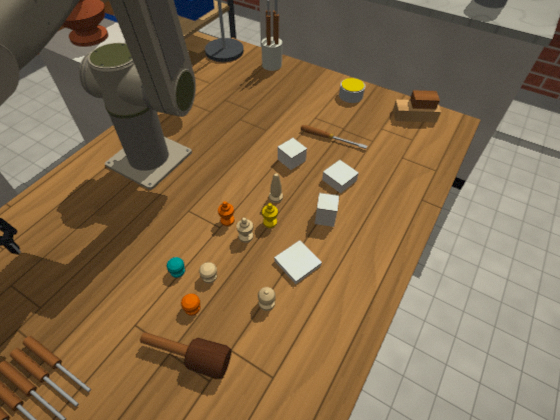

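View pics/top0.png

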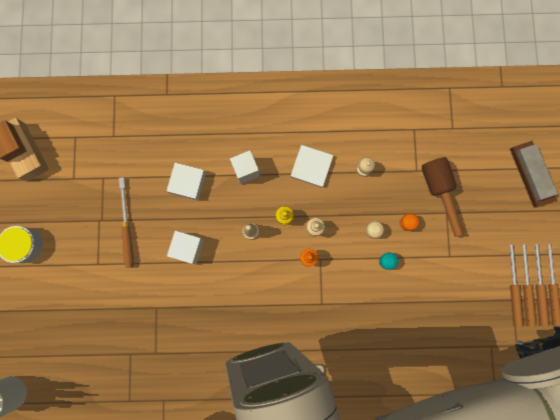

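The scene shows four white plinths: top view 20 at (312,166), 80 at (245,168), and two more at (186,181) and (184,247). The pale finials are spire (250,231), urn (316,226), ball (366,166) and button (375,230). Orange, yellow and turquoise decoys stand beside them, with the gouge at (125,225) and the mallet at (440,190).

```bash
cat > h.py <<'E'
import numpy as np,cv2
def ray(d,u,v):
    P=np.array(d['pose']);c=np.array([(u-d['cx'])/d['fx'],-(v-d['cy'])/d['fy'],-1]);return P[:3,3],P[:3,:3]@(c/np.linalg.norm(c))
def plane(d,u,v,z):
    o,k=ray(d,u,v);return o+k*(z-o[2])/k[2]
def proj(d,p):
    P=np.array(d['pose']);c=P[:3,:3].T@(np.array(p)-P[:3,3]);return np.array([d['cx']+d['fx']*c[0]/-c[2],d['cy']+d['fy']*c[1]/c[2]])
def tri(a,b):
    A=0;B=0;
    for o,k in(a,b):
        M=np.eye(3)-np.outer(k,k);A=A+M;B=B+M@o
    p=np.linalg.solve(A,B);return p,[np.linalg.norm((np.eye(3)-np.outer(k,k))@(p-o)) for o,k in(a,b)]
def blob(m,u,v,rad=24):
    n,l,s,c=cv2.connectedComponentsWithStats(m.astype(np.uint8))
    js=[j for j in range(1,n) if s[j,4]>15];j=min(js,key=lambda j:np.hypot(*(c[j]-[u,v])));return l==j,s[j],c[j]
E
python3 - <<'E'
from h import *
from bench import optics
D={n:optics.snapshot(n) for n in("top","scene")}
H={n:cv2.cvtColor(D[n]['pixels'],cv2.COLOR_BGR2HSV).astype(int) for n in D}
for n,pts in dict(top=[(250,231),(316,226),(366,166),(375,230),(312,166),(186,181),(184,247),(245,165),(330,245),(285,215)],scene=[(276,190),(245,230),(267,297),(208,271),(298,262),(326,203),(340,215)]).items(): print(n,[H[n][v,u].tolist() for u,v in pts])
def pale(h): return (h[...,1]<135)&(h[...,2]>105)&(h[...,0]<35)
M={n:pale(H[n]) for n in D}
seeds=dict(spire=((250,231),(276,188)),urn=((316,226),(245,230)),ball=((366,166),(267,297)),button=((375,230),(208,271)))
for k,(a,b) in seeds.items():
    ba,bb=blob(M['top'],*a),blob(M['scene'],*b)
    p,e=tri(ray(D['top'],*ba[2]),ray(D['scene'],*bb[2]));print(k,ba[1],bb[1],p.round(1),np.round(e,1))
T=D['top']
W=(H['top'][...,1]<40)&(H['top'][...,2]>195)
for (u,v),hh in zip([(312,166),(186,181),(184,247),(245,168)],(20,40,60,80)):
    m,s,c=blob(W,u,v);cs=cv2.findContours(m.astype(np.uint8),0,1)[0][0]
    box=cv2.boxPoints(cv2.minAreaRect(cs))
    for z in {hh,40,60}:
        q=np.array([plane(T,*b,z) for b in box]);e=q[1]-q[0];print((u,v),z,s,q.mean(0).round(1),'sides',np.linalg.norm(e).round(1),np.linalg.norm(q[2]-q[1]).round(1),'area-side',round(np.sqrt(s[4])*(T['pose'][2][3]-z)/T['fx'],1),'yaw',np.degrees(np.arctan2(e[1],e[0])).round(1))
big=[]
for n,(x,y,w,h) in dict(top=(150,130,260,150),scene=(180,130,190,190)).items():
    im=D[n]['pixels'].copy();mm=(M[n] if n=='scene' else M[n]|W).astype(np.uint8)
    cv2.imwrite(f'pics/{n}_c.png',cv2.resize(np.vstack([im[y:y+h,x:x+w],cv2.cvtColor(mm[y:y+h,x:x+w]*255,8)]),None,fx=1.95 if n=='top' else 1.55,fy=1.95 if n=='top' else 1.55))
E
```

```text
top [[19, 101, 104], [23, 89, 216], [20, 101, 219], [23, 92, 224], [32, 23, 225], [32, 17, 224], [32, 15, 224], [30, 24, 223], [16, 156, 173], [24, 239, 160]]
scene [[17, 90, 91], [19, 94, 189], [20, 95, 174], [19, 95, 198], [38, 14, 222], [33, 21, 220], [17, 150, 167]]
spire [242 223  18  17 179] [269 173  14  28 107] [474.1  83.9  28.6] [3.9 3.9]
urn [306 217  19  19 281] [236 217  18  15 184] [477.7 -95.4  55.3] [1.5 1.5]
ball [356 157  20  20 281] [258 287  18  22 281] [ 646.7 -242.7   33.1] [1.7 1.7]
button [365 221  20  18 273] [199 262  18  20 261] [ 468.4 -260.7   30.1] [1.9 1.9]
(312, 166) 40 [ 292  146   40   40 1054] [650.1 -93.6  40. ] sides 92.1 90.2 area-side 88.5 yaw -19.6
(312, 166) 20 [ 292  146   40   40 1054] [654.8 -95.1  20. ] sides 93.5 91.6 area-side 89.9 yaw -19.6
(312, 166) 60 [ 292  146   40   40 1054] [645.4 -92.2  60. ] sides 90.6 88.8 area-side 87.1 yaw -19.6
(186, 181) 40 [168 163  35  35 841] [615.8 260.4  40. ] sides 81.9 82.6 area-side 79.1 yaw -13.4
(186, 181) 60 [168 163  35  35 841] [611.6 256.3  60. ] sides 80.6 81.3 area-side 77.8 yaw -13.4
(184, 247) 40 [168 231  31  32 669] [431.1 263.7  40. ] sides 71.2 70.3 area-side 70.5 yaw -17.0
(184, 247) 60 [168 231  31  32 669] [429.8 259.5  60. ] sides 70.1 69.2 area-side 69.4 yaw -17.0
(245, 168) 80 [231 151  26  27 434] [648.1  92.2  80. ] sides 57.3 57.1 area-side 55.0 yaw -68.9
(245, 168) 40 [231 151  26  27 434] [657.8  95.3  40. ] sides 59.2 58.9 area-side 56.8 yaw -68.9
(245, 168) 60 [231 151  26  27 434] [653.   93.8  60. ] sides 58.3 58.0 area-side 55.9 yaw -68.9
```

View pics/top_c.png

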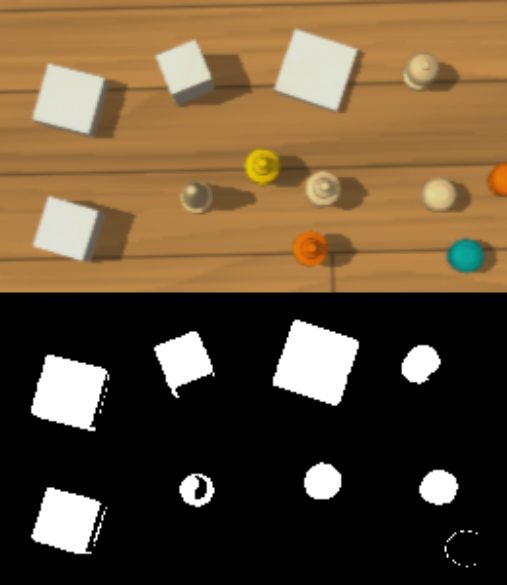

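All plinth sizes match the heights (20: 655,-95; 40: 616,260; 60: 430,260; 80: 648,92). The finials lie at about spire (474,84), urn (478,-95), ball (647,-243) and button (468,-261). First I'll hover over the ball and check it with the wrist camera.

```bash
cat > go.py <<'E'
import sys,numpy as np
from bench import r
from scipy.spatial.transform import Rotation as R
def rel(x,y,z,yaw,s=None):
    s=s or r.sense();T=R.from_euler('xyz',s['tcp_rot'],degrees=True)
    d=T.inv().apply(np.array([x,y,z])-s['tool_pos']);rv=(T.inv()*R.from_euler('xyz',[180,0,yaw],degrees=True)).as_rotvec(degrees=True)
    return rv.round(1),d.round(1)
if __name__=='__main__':
    s=r.sense();print(s['tool_pos'].round(1) if hasattr(s['tool_pos'],'round') else s['tool_pos'],np.round(s['tcp_rot'],1));print(*rel(*map(float,sys.argv[1:5])))
E
python3 go.py 630 -243 230 19.5
python3 -m handwheel '0,0,0,40,-12,0,85 | 0,0,0,100,-30,0,85 | 0,0,0,160,-48,0,85 | 0,0,0,220,-66,0,85 | 0,0,0,280,-84,0,85 | 0,0,0,340,-102,0,85 | 0,0,0,400,-120,0,85 | 0,0,0,440,-135,0,85' 30
python3 -m handwheel '0,0,0,40,-10,0,85 | 0,0,0,70,-15,0,85 | 0,0,0,75,-18,0,85 | 0,0,0,75,-18,0,85'
cat > wr.py <<'E'
import sys
from h import *
from bench import optics
d=optics.snapshot('wrist');cv2.imwrite('pics/'+sys.argv[1],d['pixels'])
print(d['fx'],d['fy'],d['cx'],d['cy'],np.round(d['pose'],2).tolist())
E
python3 wr.py w1.png; python3 go.py 647 -243 100 19.5
```

```text
[ 200.5 -565.2  230.6] [-179.9   -0.    19.5]
[-0.1 -0.   0. ] [ 512.5 -160.     0.8]
time: 1.2
tool_pos: [572.0, -289.0, 230.9]
tcp_rot: [-180.0, -0.0, 19.6]
ft_force: [-0.3, -0.4, -0.1]
finger_gap: 84.5
grip_force: 0.0
time: 1.7
tool_pos: [634.4, -249.1, 230.8]
tcp_rot: [-180.0, 0.0, 19.6]
ft_force: [-0.0, -0.1, -0.9]
finger_gap: 85.1
grip_force: 0.0
344.43185875642394 344.43185875642394 280.67352383987156 219.22948321145918 [[0.33, 0.91, 0.26, 700.16], [-0.94, 0.32, 0.09, -225.77], [-0.0, -0.27, 0.96, 372.66], [0.0, 0.0, 0.0, 1.0]]
[ 634.1 -249.6  231.1] [-180.     0.    19.5]
[-0.  0.  0.] [ 14.4  -1.9 131. ]
```

View pics/w1.png

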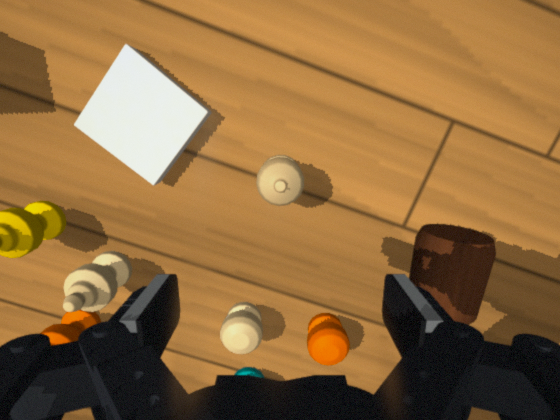

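The wrist view shows the ball at (280,181) with its tip at (281,186). The button top is at (241,335), the urn knob at (73,300), and plinth 20's corners are (127,44), (208,112), (153,185) and (75,124).

```bash
python3 - <<'E'
from h import *
from bench import optics
d=optics.snapshot('wrist');hs=cv2.cvtColor(d['pixels'],cv2.COLOR_BGR2HSV).astype(int)
m=(hs[...,1]<125)&(hs[...,2]>105)&(hs[...,0]<35)
_,s,c=blob(m,280,181);print('ball',s,c,plane(d,*c,40),'tip',plane(d,281,186,70))
_,s,c=blob(m,241,330);print('button',s,c,plane(d,241,335,50),plane(d,*c,32))
print('urn',plane(d,73,300,90),plane(d,90,288,50))
w=(hs[...,1]<40)&(hs[...,2]>195);b,s,c=blob(w,140,115);q=cv2.boxPoints(cv2.minAreaRect(cv2.findContours(b.astype(np.uint8),0,1)[0][0]));q=np.array([plane(d,*p,20) for p in q]);print('p20',q.mean(0),np.linalg.norm(q[1]-q[0]),np.linalg.norm(q[1]-q[2]),plane(d,*np.mean([(127,44),(208,112),(153,185),(75,124)],0),20))
E
python3 go.py 647 -243 23 19.5
```

```text
ball [ 256  155   48   50 1854] [279.34519957 179.76968716] [ 648.21744446 -243.15319411   40.        ] tip [ 648.09688968 -244.87655169   70.        ]
button [ 220  302   43   52 1640] [240.68109756 328.72256098] [ 477.33871652 -259.56972099   50.        ] [ 472.58253955 -258.6113135    32.        ]
urn [488.78885945 -99.48160878  90.        ] [478.55065891 -95.64025279  50.        ]
p20 [659.04997778 -93.1976917   20.        ] 94.86567241379967 94.74257309985276 [659.02072464 -95.02960341  20.        ]
[ 634.  -249.9  231.2] [-180.     0.    19.5]
[-0.  0. -0.] [ 14.7  -2.2 208.2]
```

```bash
python3 -m handwheel '0,0,0,15,-1,40,85 | 0,0,0,15,-1,85,85 | 0,0,0,15,-1,130,85 | 0,0,0,15,-1,165,85 | 0,0,0,15,-1,190,85 | 0,0,0,15,-1,205,85 | 0,0,0,15,-1,211,85 | 0,0,0,15,-1,211,85'
python3 -m handwheel '0,0,0,0,0,0,60 | 0,0,0,0,0,0,44 | 0,0,0,0,0,0,40 | 0,0,0,0,0,0,35 | 0,0,0,0,0,0,35 | 0,0,0,0,0,0,35 | 0,0,0,0,0,0,35 | 0,0,0,0,0,0,35' 30; python3 go.py 430 260 230 19.5
```

```text
time: 2.8
tool_pos: [648.8, -243.6, 21.0]
tcp_rot: [180.0, -0.0, 19.5]
ft_force: [0.2, 0.1, 0.3]
finger_gap: 84.7
grip_force: 0.0
time: 3.8
tool_pos: [649.4, -243.4, 21.5]
tcp_rot: [179.9, -0.1, 19.5]
ft_force: [-1.3, -0.4, 5.2]
finger_gap: 45.0
grip_force: 31.2
[ 649.4 -243.4   21.5] [ 1.799e+02 -1.000e-01  1.950e+01]
[ 0.1 -0.1  0. ] [ -38.2 -547.6 -209.2]
```

```bash
python3 -m handwheel '0,0,0,0,0,-8,35 | 0,0,0,0,0,-25,35 | 0,0,0,0,0,-55,35 | 0,0,0,0,0,-90,35 | 0,0,0,0,0,-130,35 | 0,0,0,0,0,-165,35 | 0,0,0,0,0,-185,35 | 0,0,0,0,0,-190,35' 
python3 -m handwheel '0,0,0,-1,-20,0,35 | 0,0,0,-4,-60,0,35 | 0,0,0,-8,-110,0,35 | 0,0,0,-12,-165,0,35 | 0,0,0,-16,-220,0,35 | 0,0,0,-19,-275,0,35 | 0,0,0,-23,-325,0,35 | 0,0,0,-26,-375,0,35'
python3 -m handwheel '0,0,0,-3,-45,0,35 | 0,0,0,-6,-90,0,35 | 0,0,0,-9,-130,0,35 | 0,0,0,-11,-155,0,35 | 0,0,0,-12,-168,0,35 | 0,0,0,-12,-172,0,35 | 0,0,0,-12,-172,0,35 | 0,0,0,-12,-172,0,35'
python3 wr.py w2.png;python3 go.py 430 260 82.5 19.5
```

```text
time: 4.8
tool_pos: [649.3, -243.5, 212.4]
tcp_rot: [179.9, -0.1, 19.5]
ft_force: [0.3, 0.4, -1.5]
finger_gap: 44.9
grip_force: 30.9
time: 5.8
tool_pos: [496.9, 102.8, 208.5]
tcp_rot: [-180.0, 0.2, 19.5]
ft_force: [0.9, 0.8, -0.8]
finger_gap: 45.0
grip_force: 30.9
time: 6.8
tool_pos: [430.3, 258.9, 210.2]
tcp_rot: [180.0, 0.0, 19.5]
ft_force: [0.4, 0.5, -0.6]
finger_gap: 44.7
grip_force: 31.0
344.43185875642394 344.43185875642394 280.67352383987156 219.22948321145918 [[0.33, 0.91, 0.26, 495.99], [-0.94, 0.32, 0.09, 282.16], [0.0, -0.27, 0.96, 352.06], [0.0, 0.0, 0.0, 1.0]]
[430.3 258.9 210.2] [180.    0.   19.5]
[ 0.  0. -0.] [ 1.000e-01 -1.100e+00  1.277e+02]
```

View pics/w2.png

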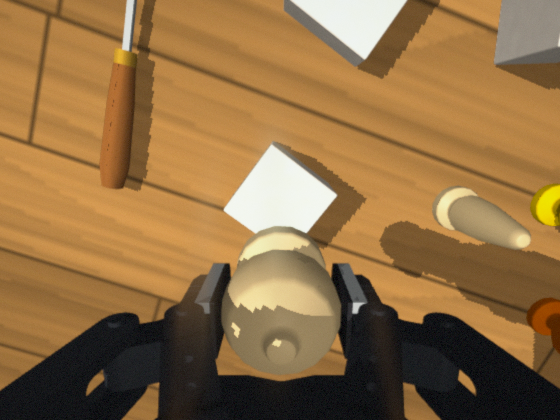

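The ball is held upright. Three corners of plinth 60's top are visible: (276,143), (336,195) and (224,210). The spire tip is at (521,241) and its foot near (458,208).

Run:
```python
from h import *
from bench import optics
d=optics.snapshot('wrist')
q=[plane(d,*p,60) for p in((276,143),(336,195),(224,210))];print((q[1]+q[2])/2,[np.linalg.norm(q[0]-a) for a in q[1:]])
print('spire',plane(d,521,241,110),plane(d,458,208,12))
```

```text
[432.19842296 260.56492638  60.        ] [np.float64(67.84567766049332), np.float64(73.29300145200524)]
spire [475.07746317  85.21698593 110.        ] [476.58540444  84.0745966   12.        ]
```

```bash
python3 -m handwheel '0,0,0,2,-1,20,35 | 0,0,0,2,-1,50,35 | 0,0,0,2,-1,80,35 | 0,0,0,2,-1,105,35 | 0,0,0,2,-1,118,35 | 0,0,0,2,-1,124,35 | 0,0,0,2,-1,127,35 | 0,0,0,2,-1,127,35'
python3 -m handwheel '0,0,0,0,0,0.5,35 | 0,0,0,0,0,1,35 | 0,0,0,0,0,1.5,35 | 0,0,0,0,0,1.5,35'
```

```text
time: 7.9
tool_pos: [432.0, 261.5, 84.0]
tcp_rot: [-180.0, -0.1, 19.5]
ft_force: [0.5, 0.9, -1.2]
finger_gap: 45.0
grip_force: 30.9
time: 8.4
tool_pos: [431.5, 261.3, 81.8]
tcp_rot: [-180.0, 0.0, 19.5]
ft_force: [-0.3, 0.1, -1.0]
finger_gap: 44.6
grip_force: 30.9
```

```bash
python3 -m handwheel '0,0,0,0,0,0.5,35 | 0,0,0,0,0,1,35 | 0,0,0,0,0,1,35'
python3 -m handwheel '0,0,0,0,0,0,50 | 0,0,0,0,0,0,55 | 0,0,0,0,0,0,65 | 0,0,0,0,0,0,75 | 0,0,0,0,0,0,85 | 0,0,0,0,0,0,85 | 0,0,0,0,0,0,85'
python3 -m handwheel '0,0,0,0,0,-10,85 | 0,0,0,0,0,-30,85 | 0,0,0,0,0,-60,85 | 0,0,0,0,0,-100,85 | 0,0,0,0,0,-140,85 | 0,0,0,0,0,-145,85 | 0,0,0,0,0,-145,85'
python3 wr.py w3.png;python3 go.py 475.5 84.5 225 63; python3 go.py 472 -259 225 63
```

```text
time: 8.78
tool_pos: [431.7, 261.4, 81.5]
tcp_rot: [-180.0, -0.0, 19.5]
ft_force: [-3.2, -1.3, 6.3]
finger_gap: 44.4
grip_force: 31.5
time: 9.65
tool_pos: [431.5, 261.2, 80.8]
tcp_rot: [180.0, 0.0, 19.5]
ft_force: [-0.0, 0.0, -0.1]
finger_gap: 84.9
grip_force: 0.0
time: 10.52
tool_pos: [431.7, 261.3, 226.4]
tcp_rot: [-180.0, -0.1, 19.5]
ft_force: [-0.4, 0.4, 0.3]
finger_gap: 85.1
grip_force: 0.0
344.43185875642394 344.43185875642394 280.67352383987156 219.22948321145918 [[0.33, 0.91, 0.25, 497.17], [-0.94, 0.32, 0.09, 284.59], [-0.0, -0.27, 0.96, 368.35], [0.0, 0.0, 0.0, 1.0]]
[431.2 261.1 225.2] [180.    0.   19.5]
[ -0.    0.  -43.5] [-17.2 181.3   0.2]
[431.2 261.1 225.2] [180.    0.   19.5]
[ -0.    0.  -43.5] [-1.354e+02  5.038e+02  4.000e-01]
```

View pics/w3.png

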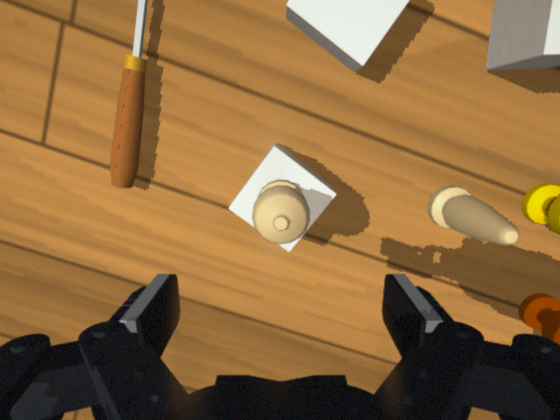

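The ball stands upright on plinth 60, with its tip at (281,223) and the plinth corners visible all round. Next is the spire.

```bash
python3 - <<'E'
from h import *
from bench import optics
d=optics.snapshot('wrist')
print('tip',plane(d,281,223,130),'plinth',np.mean([plane(d,*p,60) for p in((277,145),(336,194),(289,251),(230,208))],0))
print('spire',plane(d,511,237,110),plane(d,450,207,12))
E
python3 -m handwheel '0,0,-4,-1,15,0,85 | 0,0,-12,-5,50,0,85 | 0,0,-21,-8,90,0,85 | 0,0,-30,-12,130,0,85 | 0,0,-38,-15,160,0,85 | 0,0,-43.5,-17,178,0,85 | 0,0,-43.5,-17,181,0,85 | 0,0,-43.5,-17,181,0,85'
python3 go.py 475.5 84.5 45 63
```

```text
tip [431.08824767 260.89532275 130.        ] plinth [432.3010611  259.32764196  60.        ]
spire [475.03175281  84.37923405 110.        ] [474.74578397  86.0589705   12.        ]
time: 11.62
tool_pos: [475.5, 85.3, 224.9]
tcp_rot: [-179.9, 0.0, 62.9]
ft_force: [0.6, 0.7, 0.8]
finger_gap: 85.1
grip_force: 0.0
[475.5  85.3 224.9] [-179.9    0.    62.9]
[-0.1  0.  -0.1] [ -0.6   0.6 179.9]
```

```bash
python3 -m handwheel '0,0,0,0,0,25,85 | 0,0,0,0,0,65,85 | 0,0,0,0,0,105,85 | 0,0,0,0,0,140,85 | 0,0,0,0,0,165,85 | 0,0,0,0,0,177,85 | 0,0,0,0,0,180,85 | 0,0,0,0,0,180,85'
python3 -m handwheel '0,0,0,0,0,1,85 | 0,0,0,0,0,2,85 | 0,0,0,0,0,3,85 | 0,0,0,0,0,4,85 | 0,0,0,0,0,5,85 | 0,0,0,0,0,5,85'
```

```text
time: 12.62
tool_pos: [476.6, 85.3, 46.6]
tcp_rot: [179.9, -0.0, 63.0]
ft_force: [-0.2, 0.6, -0.1]
finger_gap: 85.0
grip_force: 0.0
time: 13.38
tool_pos: [475.9, 85.0, 40.6]
tcp_rot: [-180.0, 0.0, 63.0]
ft_force: [-0.3, -0.8, 0.2]
finger_gap: 84.9
grip_force: 0.0
```

```bash
python3 -m handwheel '0,0,0,0,0,0,60 | 0,0,0,0,0,0,44 | 0,0,0,0,0,0,34 | 0,0,0,0,0,0,25 | 0,0,0,0,0,0,25 | 0,0,0,0,0,0,25 | 0,0,0,0,0,0,25 | 0,0,0,0,0,0,25' 30
python3 -m handwheel '0,0,0,0,0,-2,25 | 0,0,0,0,0,-5,25 | 0,0,0,0,0,-10,25 | 0,0,0,0,0,-15,25 | 0,0,0,0,0,-15,25'
python3 - <<'E'
from h import *
from bench import optics
a=optics.snapshot('wrist')['pixels'];b=optics.snapshot('scene')['pixels'][120:260,200:380]
cv2.imwrite('pics/sp1.png',np.hstack([a[120:420,130:430],cv2.resize(b,(386,300))]))
E
```

```text
time: 14.38
tool_pos: [476.2, 85.0, 41.1]
tcp_rot: [180.0, -0.0, 63.0]
ft_force: [-1.5, -0.7, 5.3]
finger_gap: 34.1
grip_force: 30.2
time: 15.0
tool_pos: [476.6, 85.0, 56.5]
tcp_rot: [179.9, -0.0, 63.0]
ft_force: [-0.3, -0.6, -1.0]
finger_gap: 34.0
grip_force: 29.9
```

View pics/sp1.png

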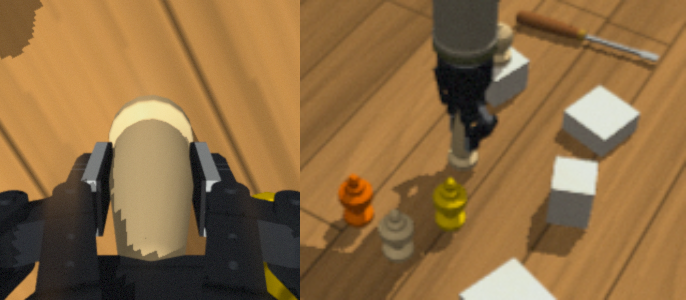

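The spire is held upright at 34 mm and is clear of the bench. I'll lift it and carry it to plinth 20.

```bash
python3 -m handwheel '0,0,0,0,0,-15,25 | 0,0,0,0,0,-40,25 | 0,0,0,0,0,-75,25 | 0,0,0,0,0,-110,25 | 0,0,0,0,0,-140,25 | 0,0,0,0,0,-155,25 | 0,0,0,0,0,-160,25 | 0,0,0,0,0,-160,25' 40
python3 go.py 658.5 -94.5 216 63
```

```text
time: 16.1
tool_pos: [475.6, 84.9, 215.1]
tcp_rot: [-179.9, 0.0, 63.0]
ft_force: [-0.2, -0.3, -1.5]
finger_gap: 33.6
grip_force: 42.5
[475.6  84.9 215.1] [-179.9    0.    63. ]
[-0.1  0.   0. ] [-76.9 244.4  -1.1]
```

```bash
python3 -m handwheel '0,0,0,-6,18,0,25 | 0,0,0,-16,50,0,25 | 0,0,0,-28,90,0,25 | 0,0,0,-42,132,0,25 | 0,0,0,-54,172,0,25 | 0,0,0,-66,208,0,25 | 0,0,0,-74,232,0,25 | 0,0,0,-77,244,0,25'
python3 -m handwheel '0,0,0,0,0,5,25 | 0,0,0,0,0,20,25 | 0,0,0,0,0,50,25 | 0,0,0,0,0,85,25 | 0,0,0,0,0,115,25 | 0,0,0,0,0,135,25 | 0,0,0,0,0,145,25 | 0,0,0,0,0,148,25'
python3 -m handwheel '0,0,0,0,0,0,25 | 0,0,0,0,0,0,25'; python3 go.py 658.5 -94.5 61 63
```

```text
time: 17.1
tool_pos: [658.8, -96.3, 213.7]
tcp_rot: [-179.9, 0.0, 62.9]
ft_force: [-0.1, 1.3, -1.4]
finger_gap: 33.4
grip_force: 42.5
time: 18.1
tool_pos: [658.5, -94.1, 67.7]
tcp_rot: [-180.0, -0.0, 63.0]
ft_force: [-0.0, 0.2, -0.8]
finger_gap: 33.9
grip_force: 42.5
time: 18.35
tool_pos: [659.4, -94.6, 69.2]
tcp_rot: [179.9, -0.0, 63.0]
ft_force: [0.7, -0.2, -0.2]
finger_gap: 34.0
grip_force: 42.5
[659.4 -94.6  69.2] [179.9  -0.   63. ]
[ 0.1 -0.   0. ] [-0.4 -0.9  8.2]
```

```bash
python3 -m handwheel '0,0,0,0,0,2,25 | 0,0,0,0,0,4,25 | 0,0,0,0,0,5.5,25 | 0,0,0,0,0,6,25 | 0,0,0,0,0,6,25'; python3 -m handwheel '0,0,0,0,0,0.5,25 | 0,0,0,0,0,1,25 | 0,0,0,0,0,1,25'
```

```text
time: 18.98
tool_pos: [658.5, -94.3, 61.7]
tcp_rot: [-180.0, 0.0, 63.0]
ft_force: [-0.4, 0.2, -0.4]
finger_gap: 33.6
grip_force: 42.5
time: 19.35
tool_pos: [658.6, -94.3, 61.3]
tcp_rot: [180.0, -0.0, 63.0]
ft_force: [-2.4, 1.1, 4.0]
finger_gap: 33.3
grip_force: 43.0
```

```bash
python3 -m handwheel '0,0,0,0,0,0.5,25 | 0,0,0,0,0,1,25 | 0,0,0,0,0,1,25'
```

```text
time: 19.73
tool_pos: [658.7, -94.3, 61.2]
tcp_rot: [180.0, -0.0, 63.0]
ft_force: [-5.4, 1.2, 10.8]
finger_gap: 33.6
grip_force: 43.9
```

```bash
python3 -m handwheel '0,0,0,0,0,-1,25 | 0,0,0,0,0,-1,36 | 0,0,0,0,0,-1,45 | 0,0,0,0,0,-1,60 | 0,0,0,0,0,-1,85 | 0,0,0,0,0,-1,85 | 0,0,0,0,0,-1,85 | 0,0,0,0,0,-1,85' 
python3 -m handwheel '0,0,0,0,0,-8,85 | 0,0,0,0,0,-25,85 | 0,0,0,0,0,-60,85 | 0,0,0,0,0,-100,85 | 0,0,0,0,0,-140,85 | 0,0,0,0,0,-160,85 | 0,0,0,0,0,-170,85 | 0,0,0,0,0,-170,85' 30
python3 go.py 470 -100 230 29
```

```text
time: 20.72
tool_pos: [658.5, -94.3, 60.8]
tcp_rot: [-180.0, -0.0, 63.0]
ft_force: [-0.3, 0.8, -1.1]
finger_gap: 84.9
grip_force: 0.0
time: 21.72
tool_pos: [658.5, -94.3, 230.5]
tcp_rot: [-180.0, 0.0, 63.0]
ft_force: [0.0, 0.0, 0.2]
finger_gap: 84.9
grip_force: 0.0
[658.5 -94.3 230.5] [-180.    0.   63.]
[-0.  0. 34.] [ -90.6 -165.4    0.6]
```

```bash
python3 -m handwheel '0,0,4,-8,-15,0,85 | 0,0,10,-25,-45,0,85 | 0,0,17,-43,-80,0,85 | 0,0,24,-61,-115,0,85 | 0,0,30,-77,-142,0,85 | 0,0,34,-87,-160,0,85 | 0,0,34,-90.5,-165.5,0,85 | 0,0,34,-90.5,-165.5,0,85'
python3 wr.py w4.png
```

```text
time: 22.72
tool_pos: [469.7, -99.9, 229.9]
tcp_rot: [-179.9, 0.0, 29.1]
ft_force: [0.3, -0.6, 0.6]
finger_gap: 85.0
grip_force: 0.0
344.43185875642394 344.43185875642394 280.67352383987156 219.22948321145918 [[0.49, 0.84, 0.24, 530.77], [-0.87, 0.47, 0.13, -66.14], [-0.0, -0.27, 0.96, 371.77], [0.0, 0.0, 0.0, 1.0]]
```

View pics/w4.png

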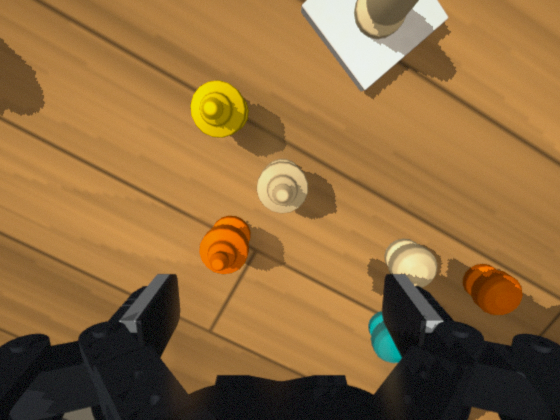

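The pale urn's belly is at (282,187) with its knob at (283,193). The yellow urn (219,109) and orange urn (224,250) sit either side of the finger line, so the left finger passes midway between them. The button head is at (414,264), and the spire stands on plinth 20.

```bash
python3 - <<'E'
from h import *
from bench import optics
d=optics.snapshot('wrist')
print('urn',plane(d,283,193,90),plane(d,282,187,52),'yel',plane(d,219,109,50),'or',plane(d,224,250,50),'button',plane(d,414,264,36),'or',plane(d,496,292,36),'tq',plane(d,390,340,36))
E
python3 go.py 479 -95.5 26 29
```

```text
urn [482.18068919 -95.36627023  90.        ] [480.14321883 -95.68590723  52.        ] yel [514.0562528  -12.57633749  50.        ] or [396.20674932 -76.24191685  50.        ] button [ 473.34698793 -258.47692041   36.        ] or [ 489.45066792 -354.51468008   36.        ] tq [ 384.3068719  -288.13229895   36.        ]
[470.4 -99.8 230.4] [-180.     0.    29.1]
[-0.   0.   0.1] [  9.7   0.5 204.3]
```

```bash
python3 -m handwheel '0,0,0,11,1,20,85 | 0,0,0,11,1,55,85 | 0,0,0,11,1,95,85 | 0,0,0,11,1,135,85 | 0,0,0,11,1,170,85 | 0,0,0,11,1,192,85 | 0,0,0,11,1,202,85 | 0,0,0,11,1,203,85'
python3 -m handwheel '0,0,0,0,0,0,60 | 0,0,0,0,0,0,46 | 0,0,0,0,0,0,40 | 0,0,0,0,0,0,36 | 0,0,0,0,0,0,36 | 0,0,0,0,0,0,36 | 0,0,0,0,0,0,36 | 0,0,0,0,0,0,36' 35
python3 -m handwheel '0,0,0,0,0,-8,36 | 0,0,0,0,0,-25,36 | 0,0,0,0,0,-55,36 | 0,0,0,0,0,-90,36 | 0,0,0,0,0,-130,36 | 0,0,0,0,0,-165,36 | 0,0,0,0,0,-185,36 | 0,0,0,0,0,-190,36' 
python3 go.py 618 261 216 29
```

```text
time: 23.82
tool_pos: [480.1, -95.3, 27.3]
tcp_rot: [-180.0, 0.0, 29.1]
ft_force: [0.1, -0.2, 0.9]
finger_gap: 84.7
grip_force: 0.0
time: 24.82
tool_pos: [481.0, -95.6, 29.0]
tcp_rot: [179.9, -0.1, 29.0]
ft_force: [-0.8, -0.1, 6.8]
finger_gap: 46.7
grip_force: 35.8
time: 25.82
tool_pos: [481.0, -95.8, 220.6]
tcp_rot: [179.8, -0.2, 29.0]
ft_force: [-0.3, -0.4, -1.2]
finger_gap: 46.8
grip_force: 36.1
[481.  -95.8 220.6] [179.8  -0.2  29. ]
[ 0.2 -0.2  0. ] [ 292.8 -245.5    4.7]
```

```bash
python3 -m handwheel '0,0,0,12,-10,0,36 | 0,0,0,40,-33,0,36 | 0,0,0,78,-65,0,36 | 0,0,0,118,-98,0,36 | 0,0,0,158,-132,0,36 | 0,0,0,198,-166,0,36 | 0,0,0,235,-198,0,36 | 0,0,0,262,-220,0,36'
python3 -m handwheel '0,0,0,16,-14,0,36 | 0,0,0,26,-22,0,36 | 0,0,0,30,-25,0,36 | 0,0,0,30,-25,0,36 | 0,0,0,30,-25,0,36'
python3 wr.py w5.png;  python3 go.py 618 261 72 29
```

```text
time: 26.82
tool_pos: [601.5, 227.3, 215.5]
tcp_rot: [-179.9, 0.2, 29.1]
ft_force: [-0.1, -0.6, -0.2]
finger_gap: 46.6
grip_force: 36.1
time: 27.45
tool_pos: [616.5, 259.7, 217.9]
tcp_rot: [180.0, 0.0, 29.0]
ft_force: [0.3, 0.2, -0.3]
finger_gap: 46.2
grip_force: 36.1
344.43185875642394 344.43185875642394 280.67352383987156 219.22948321145918 [[0.48, 0.84, 0.24, 677.45], [-0.88, 0.47, 0.13, 293.37], [0.0, -0.27, 0.96, 359.75], [0.0, 0.0, 0.0, 1.0]]
[616.6 259.7 218. ] [180.  -0.  29.]
[ 0. -0. -0.] [  1.9  -0.5 146. ]
```

View pics/w5.png

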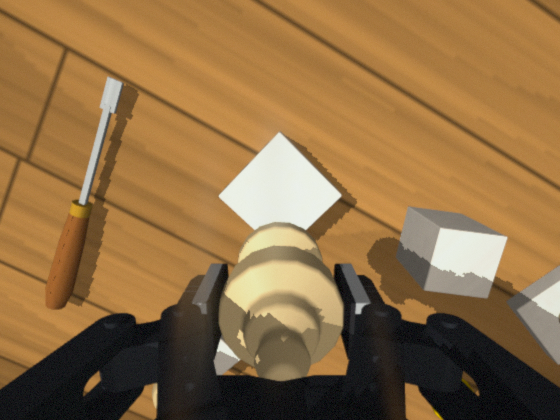

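The urn is held upright. Plinth 40's top corners are (280,132), (341,193) and (219,195). Plinth 80's top corners are (443,230), (505,237), (490,297) and (428,292).

Run:
```python
from h import *
from bench import optics
d=optics.snapshot('wrist')
q=[plane(d,*p,40) for p in((280,132),(341,193),(219,195))];print((q[1]+q[2])/2,[np.linalg.norm(q[0]-a) for a in q[1:]])
q=[plane(d,*p,80) for p in((443,230),(505,237),(490,297),(428,292))];print(np.mean(q,0),[np.linalg.norm(q[i]-q[i-1]) for i in range(4)])
```

```text
[619.91847978 262.2456723   40.        ] [np.float64(80.2489343847742), np.float64(81.70146085521635)]
[650.81808806  92.46616783  80.        ] [np.float64(58.659248171584245), np.float64(54.301082627657635), np.float64(57.15230222495472), np.float64(56.71644307062701)]
```

```bash
python3 -m handwheel '0,0,0,2.5,0,15,36 | 0,0,0,2.5,0,40,36 | 0,0,0,2.5,0,72,36 | 0,0,0,2.5,0,102,36 | 0,0,0,2.5,0,125,36 | 0,0,0,2.5,0,139,36 | 0,0,0,2.5,0,144,36 | 0,0,0,2.5,0,145,36'
python3 -m handwheel '0,0,0,0,0,1,36 | 0,0,0,0,0,2,36 | 0,0,0,0,0,3,36 | 0,0,0,0,0,3,36'
```

```text
time: 28.55
tool_pos: [619.0, 261.7, 73.1]
tcp_rot: [180.0, -0.0, 29.0]
ft_force: [0.4, 0.2, -0.4]
finger_gap: 46.6
grip_force: 36.1
time: 29.05
tool_pos: [618.7, 261.7, 69.9]
tcp_rot: [180.0, -0.0, 29.0]
ft_force: [-0.1, -0.1, -1.3]
finger_gap: 46.3
grip_force: 36.1
```

```bash
python3 -m handwheel '0,0,0,0,0,0.5,36 | 0,0,0,0,0,1,36 | 0,0,0,0,0,1,36'
```

```text
time: 29.42
tool_pos: [618.9, 261.7, 69.2]
tcp_rot: [180.0, -0.0, 29.0]
ft_force: [-1.2, 0.3, 2.4]
finger_gap: 46.5
grip_force: 36.3
```

```bash
python3 -m handwheel '0,0,0,0,0,0.5,36 | 0,0,0,0,0,0.5,36 | 0,0,0,0,0,0.5,36'
```

```text
time: 29.8
tool_pos: [619.0, 261.9, 69.1]
tcp_rot: [180.0, -0.0, 29.0]
ft_force: [-1.4, 0.2, 5.3]
finger_gap: 46.5
grip_force: 36.6
```

Contact is light, so I'll release, rise and go to the button (473,-258.5) at yaw 63.

```bash
python3 -m handwheel '0,0,0,0,0,-0.5,46 | 0,0,0,0,0,-0.5,52 | 0,0,0,0,0,-0.5,65 | 0,0,0,0,0,-0.5,85 | 0,0,0,0,0,-0.5,85 | 0,0,0,0,0,-0.5,85 | 0,0,0,0,0,-0.5,85 | 0,0,0,0,0,-0.5,85' 
python3 -m handwheel '0,0,0,0,0,-8,85 | 0,0,0,0,0,-25,85 | 0,0,0,0,0,-60,85 | 0,0,0,0,0,-100,85 | 0,0,0,0,0,-140,85 | 0,0,0,0,0,-155,85 | 0,0,0,0,0,-160,85 | 0,0,0,0,0,-160,85' 30
python3 go.py 473 -258.5 230 63
```

```text
time: 30.8
tool_pos: [618.7, 261.7, 68.8]
tcp_rot: [180.0, -0.0, 29.0]
ft_force: [0.4, 0.4, -0.4]
finger_gap: 85.1
grip_force: 0.0
time: 31.8
tool_pos: [618.2, 261.5, 227.5]
tcp_rot: [-180.0, 0.1, 29.0]
ft_force: [0.4, -0.0, -0.2]
finger_gap: 85.1
grip_force: 0.0
[618.2 261.5 227.5] [-1.8e+02  1.0e-01  2.9e+01]
[ -0.    0.1 -34. ] [-379.3  384.2   -2. ]
```

```bash
python3 -m handwheel '0,0,-3,-15,15,0,85 | 0,0,-8,-50,51,0,85 | 0,0,-13,-90,91,0,85 | 0,0,-18,-130,132,0,85 | 0,0,-23,-170,172,0,85 | 0,0,-28,-210,213,0,85 | 0,0,-32,-250,253,0,85 | 0,0,-34,-290,294,0,85'
python3 go.py 473 -258.5 230 63
```

```text
time: 32.8
tool_pos: [506.1, -137.3, 226.7]
tcp_rot: [-179.8, 0.0, 63.1]
ft_force: [0.6, 0.0, 1.3]
finger_gap: 84.7
grip_force: 0.0
[ 506.1 -137.3  226.7] [-179.8    0.    63.1]
[-0.2  0.   0.1] [-123.1   25.2   -3.4]
```

```bash
python3 -m handwheel '0,0,0,-35,7,0,85 | 0,0,0,-75,15,0,85 | 0,0,0,-105,22,0,85 | 0,0,0,-120,25,0,85 | 0,0,0,-122,25,0,85 | 0,0,0,-122,25,0,85'
python3 wr.py w6.png;  python3 go.py 473 -258.5 12 63
```

```text
time: 33.55
tool_pos: [474.8, -255.2, 228.3]
tcp_rot: [-179.9, -0.0, 63.1]
ft_force: [0.5, -0.1, 0.4]
finger_gap: 84.9
grip_force: 0.0
344.43185875642394 344.43185875642394 280.67352383987156 219.22948321145918 [[0.89, 0.44, 0.12, 506.85], [-0.45, 0.86, 0.24, -193.73], [-0.0, -0.27, 0.96, 370.21], [0.0, 0.0, 0.0, 1.0]]
[ 475.  -255.1  228.5] [-180.    -0.    63.1]
[-0.  -0.   0.1] [-4.000e+00 -1.000e-01  2.165e+02]
```

View pics/w6.png

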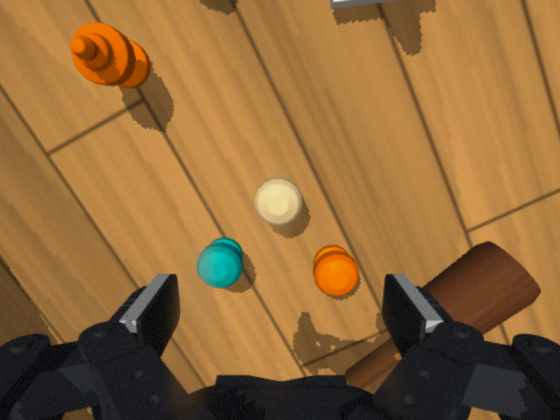

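The button is at (278,201). The decoys are at (220,263) and (336,270), both behind the finger line, and the mallet is well clear.

Run:
```python
from h import *
from go import rel
from bench import optics
d=optics.snapshot('wrist');hs=cv2.cvtColor(d['pixels'],cv2.COLOR_BGR2HSV).astype(int)
_,s,c=blob((hs[...,1]<125)&(hs[...,2]>105)&(hs[...,0]<35),278,201);p=plane(d,*c,36);print(s,c,p,plane(d,278,201,36),rel(p[0],p[1],11,63))
```

```text
[ 254  177   48   49 1822] [277.64434687 201.03622393] [ 469.90336409 -259.33031386   36.        ] [ 470.23519989 -259.45782489   36.        ] (array([-0. , -0. ,  0.1]), array([ -6.2,  -2.6, 217.7]))
```

```bash
python3 -m handwheel '0,0,0,-5.5,-2,20,85 | 0,0,0,-5.5,-2,60,85 | 0,0,0,-5.5,-2,105,85 | 0,0,0,-5.5,-2,150,85 | 0,0,0,-5.5,-2,185,85 | 0,0,0,-5.5,-2,208,85 | 0,0,0,-5.5,-2,218,85 | 0,0,0,-5.5,-2,219,85'
python3 -m handwheel '0,0,0,0,0,0,60 | 0,0,0,0,0,0,46 | 0,0,0,0,0,0,40 | 0,0,0,0,0,0,36 | 0,0,0,0,0,0,36 | 0,0,0,0,0,0,36 | 0,0,0,0,0,0,36 | 0,0,0,0,0,0,36' 30
python3 -m handwheel '0,0,0,0,0,-8,36 | 0,0,0,0,0,-25,36 | 0,0,0,0,0,-55,36 | 0,0,0,0,0,-95,36 | 0,0,0,0,0,-140,36 | 0,0,0,0,0,-180,36 | 0,0,0,0,0,-200,36 | 0,0,0,0,0,-205,36' 
python3 go.py 650 92.5 216 63
```

```text
time: 34.65
tool_pos: [469.8, -259.6, 8.9]
tcp_rot: [-179.9, -0.0, 63.0]
ft_force: [-0.2, -0.3, 0.0]
finger_gap: 85.0
grip_force: 0.0
time: 35.65
tool_pos: [471.4, -260.8, 11.2]
tcp_rot: [179.9, 0.0, 63.0]
ft_force: [-1.4, 0.9, 6.7]
finger_gap: 46.3
grip_force: 30.5
time: 36.65
tool_pos: [471.0, -260.5, 216.3]
tcp_rot: [179.9, 0.0, 63.0]
ft_force: [1.2, 0.5, -1.3]
finger_gap: 46.6
grip_force: 31.0
[ 471.  -260.5  216.3] [179.9   0.   63. ]
[0.1 0.  0. ] [ 3.958e+02 -6.000e-01  2.000e-01]
```

```bash
python3 -m handwheel '0,0,0,15,0,0,36 | 0,0,0,50,0,0,36 | 0,0,0,100,0,0,36 | 0,0,0,150,0,0,36 | 0,0,0,200,0,0,36 | 0,0,0,250,0,0,36 | 0,0,0,300,0,0,36 | 0,0,0,340,0,0,36'
python3 -m handwheel '0,0,0,25,0,0,36 | 0,0,0,42,0,0,36 | 0,0,0,51,0,0,36 | 0,0,0,54,0,0,36 | 0,0,0,54,0,0,36 | 0,0,0,54,0,0,36'
python3 wr.py w7.png;  python3 go.py 650 92.5 91 63
```

```text
time: 37.65
tool_pos: [624.0, 46.0, 211.9]
tcp_rot: [-179.8, 0.1, 63.1]
ft_force: [0.2, -1.3, -0.7]
finger_gap: 46.3
grip_force: 31.0
time: 38.4
tool_pos: [649.1, 90.2, 215.0]
tcp_rot: [180.0, 0.0, 63.0]
ft_force: [0.5, -0.9, -0.7]
finger_gap: 46.5
grip_force: 31.0
344.43185875642394 344.43185875642394 280.67352383987156 219.22948321145918 [[0.89, 0.44, 0.12, 681.1], [-0.46, 0.86, 0.24, 151.79], [0.0, -0.27, 0.96, 356.86], [0.0, 0.0, 0.0, 1.0]]
[649.1  90.2 215. ] [180.  -0.  63.]
[ 0. -0. -0.] [  2.4  -0.3 124. ]
```

View pics/w7.png

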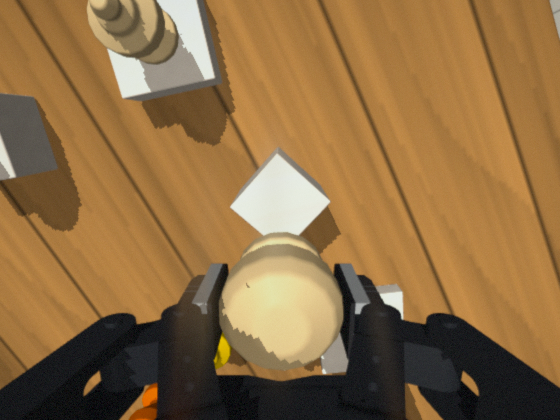

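The button is held and the urn is upright on plinth 40. Plinth 80's corners are (280,149), (329,202) and (231,206).

Run:
```python
from h import *
from go import rel
from bench import optics
d=optics.snapshot('wrist')
q=[plane(d,*p,80) for p in((280,149),(329,202),(231,206))];c=(q[1]+q[2])/2;print(c,[np.linalg.norm(q[0]-a) for a in q[1:]],rel(c[0],c[1],92,63))
```

```text
[651.00592233  94.16016404  80.        ] [np.float64(58.88249425638351), np.float64(61.503986960394876)] (array([ 0., -0., -0.]), array([ 4.20e+00, -1.00e-01,  1.23e+02]))
```

```bash
python3 -m handwheel '0,0,0,3.5,0,15,36 | 0,0,0,3.5,0,40,36 | 0,0,0,3.5,0,68,36 | 0,0,0,3.5,0,92,36 | 0,0,0,3.5,0,108,36 | 0,0,0,3.5,0,116,36 | 0,0,0,3.5,0,119,36 | 0,0,0,3.5,0,119,36'
python3 -m handwheel '0,0,0,0,0,1,36 | 0,0,0,0,0,2,36 | 0,0,0,0,0,3,36 | 0,0,0,0,0,3,36'
```

```text
time: 39.5
tool_pos: [651.3, 94.2, 96.5]
tcp_rot: [179.9, -0.0, 63.0]
ft_force: [-0.3, 0.5, -0.1]
finger_gap: 46.9
grip_force: 31.0
time: 40.0
tool_pos: [650.7, 94.1, 92.7]
tcp_rot: [-180.0, 0.0, 63.0]
ft_force: [0.7, 0.1, -0.5]
finger_gap: 46.3
grip_force: 31.0
```

```bash
python3 -m handwheel '0,0,0,0,0,0.5,36 | 0,0,0,0,0,1,36 | 0,0,0,0,0,1,36'
```

```text
time: 40.38
tool_pos: [650.7, 94.1, 91.7]
tcp_rot: [-180.0, 0.0, 63.0]
ft_force: [0.0, -0.3, -0.0]
finger_gap: 46.4
grip_force: 31.0
```

```bash
python3 -m handwheel '0,0,0,0,0,0.5,36 | 0,0,0,0,0,1,36 | 0,0,0,0,0,1,36'
```

```text
time: 40.75
tool_pos: [650.8, 94.1, 91.3]
tcp_rot: [180.0, -0.0, 63.0]
ft_force: [-2.0, 0.4, 4.8]
finger_gap: 46.4
grip_force: 31.3
```

```bash
python3 -m handwheel '0,0,0,0,0,-0.5,46 | 0,0,0,0,0,-0.5,52 | 0,0,0,0,0,-0.5,65 | 0,0,0,0,0,-0.5,85 | 0,0,0,0,0,-0.5,85 | 0,0,0,0,0,-0.5,85 | 0,0,0,0,0,-0.5,85' 
python3 -m handwheel '0,0,0,0,0,-8,85 | 0,0,0,0,0,-25,85 | 0,0,0,0,0,-60,85 | 0,0,0,0,0,-100,85 | 0,0,0,0,0,-140,85 | 0,0,0,0,0,-155,85 | 0,0,0,0,0,-160,85 | 0,0,0,0,0,-160,85'
python3 -m handwheel '0,0,0,-15,0,0,85 | 0,0,0,-50,0,-15,85 | 0,0,0,-100,0,-30,85 | 0,0,0,-150,0,-40,85 | 0,0,0,-200,0,-40,85 | 0,0,0,-240,0,-40,85 | 0,0,0,-260,0,-40,85 | 0,0,0,-260,0,-40,85'
python3 - <<'E'
from h import *
from bench import optics
a=optics.snapshot('wrist')['pixels'];b=optics.snapshot('top')['pixels'][120:280,90:480];c=optics.snapshot('scene')['pixels'][110:310,180:400]
cv2.imwrite('pics/fin.png',np.vstack([np.hstack([cv2.resize(a,(400,300)),cv2.resize(c,(330,300))]),cv2.resize(b,(730,299))]))
E
```

```text
time: 41.62
tool_pos: [650.8, 94.1, 91.3]
tcp_rot: [180.0, -0.0, 63.0]
ft_force: [0.5, 0.0, -0.5]
finger_gap: 85.0
grip_force: 0.0
time: 42.62
tool_pos: [650.3, 94.1, 250.0]
tcp_rot: [-179.9, 0.0, 63.0]
ft_force: [-1.0, -0.1, -0.5]
finger_gap: 85.0
grip_force: 0.0
time: 43.62
tool_pos: [532.0, -138.7, 290.6]
tcp_rot: [-179.9, 0.0, 62.9]
ft_force: [0.2, 0.1, 0.0]
finger_gap: 85.0
grip_force: 0.0
```

View pics/fin.png

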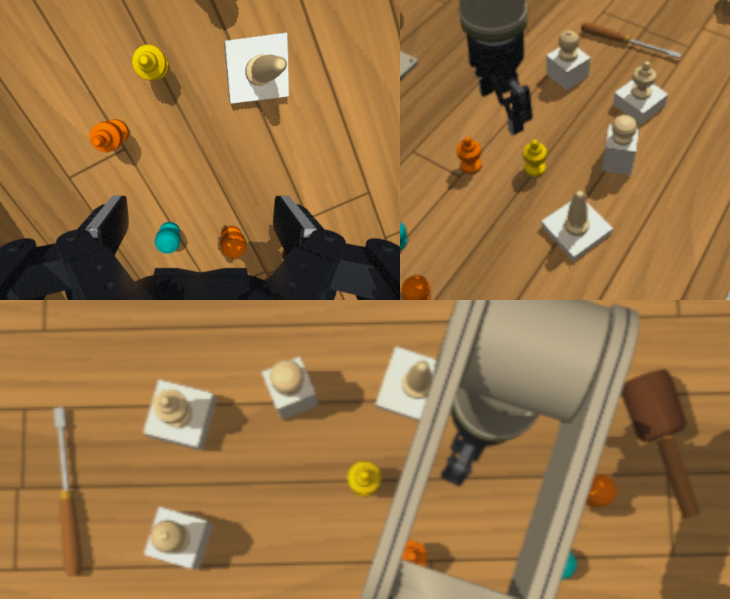

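All four finials stand upright on their plinths, and the mallet and gouge are unmoved. One last check on centring from these pixels.

Run:
```python
from h import *
from bench import optics
t=optics.snapshot('top');w=optics.snapshot('wrist');k=1/.7143
for n,p,z in(('urn',(182.4,174.6),130),('ball',(178.1,245.7),130),('button',(242.8,161.2),115)):print(n,plane(t,*p,z))
print('spire',plane(w,280*k,65*k,128),plane(w,258*k,70*k,28),'p20',np.mean([plane(w,a*k,b*k,20) for a,b in((226,41),(287,34),(290,98),(230,104))],0))
```

```text
urn [611.55618646 247.50069768 130.        ]
ball [428.07008775 257.42316687 130.        ]
button [647.11377584  92.08422576 115.        ]
spire [658.8578701  -94.71968958 128.        ] [656.37373335 -92.47190434  28.        ] p20 [658.28087883 -93.39174422  20.        ]
```

Run:
```python
from h import *
from bench import optics
t=optics.snapshot('top');s=optics.snapshot('scene')
a=cv2.resize(t['pixels'][150:205,155:220],(780,660))[:300*2];b=s['pixels']
x,y=155,150
A=cv2.resize(t['pixels'][155:205,160:215],None,fx=7,fy=7,interpolation=1)
B=cv2.resize(b[140:200,315:370],None,fx=7,fy=7,interpolation=1)
B=B[:350]
cv2.imwrite('pics/urn.png',np.hstack([A,B]))
hs=cv2.cvtColor(t['pixels'],cv2.COLOR_BGR2HSV).astype(int)
m=(hs[...,1]>45)&(hs[...,1]<130)&(hs[...,2]>90)
for n,u,v,z in(('urn',182,177,90),('ball',179,246,100),('button',243,162,112)):
    _,st,c=blob(m,u,v);print(n,st,c,plane(t,*c,z))
```

```text
urn [166 162  40  39 532] [184.07330827 179.08834586] [608.08330719 251.43200881  90.        ]
ball [166 230  38  34 462] [182.7965368  246.46320346] [427.77076422 251.80460983 100.        ]
button [229 150  31  34 458] [244.59388646 164.01746725] [640.16162887  87.68871001 112.        ]
```

View pics/urn.png

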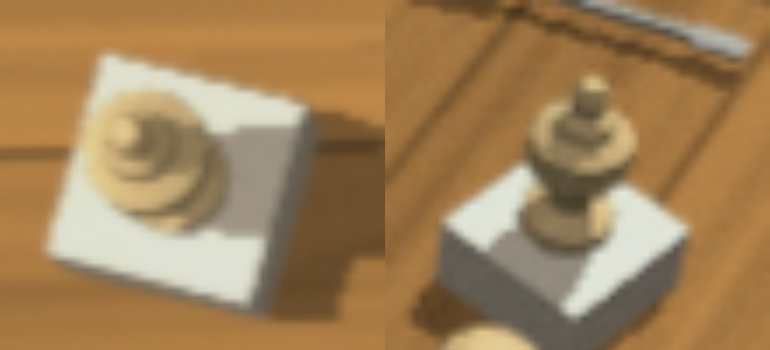

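The zoom shows the urn's knob at top pixel (177.9,173.6), not my earlier reading from the blurry picture. Its foot sits central on the plinth in the scene view.

Run:
```python
from h import *
from bench import optics
t=optics.snapshot('top');s=optics.snapshot('scene')
print(plane(t,177.9,173.6,130),plane(t,180.7,177.1,92))
f=lambda a,b:(315+(a-385)/7,140+b/7)
print('scene: tip',plane(s,*f(595,80),130),'foot',plane(s,*f(567,213),48),'plinth',np.mean([plane(s,*f(a,b),40) for a,b in((443,220),(690,230))],0))
```

```text
[614.46319645 259.16333128 130.        ] [613.27079581 260.04732944  92.        ]
scene: tip [620.11165033 262.16057589 130.        ] foot [620.46817576 258.98298019  48.        ] plinth [621.20233124 259.31774099  40.        ]
```

The urn is within about 3 mm of the plinth centre in both views, and the others are centred too, so I'm handing in.

```bash
python3 -c "
from bench import workorder
print(workorder.hand_in())"
```

```text
the job is handed in; nothing more can be done
None
```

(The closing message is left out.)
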